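# Pump three coffee discs into the dish and cover the hopper

## Robot

A 7-joint arm with a two-finger parallel gripper is mounted at the origin on a cart in front of the work surface, level with it; the furniture and walls round the work are solid. World frame = base frame: x ahead of the robot, y to its left, z up, the work surface at z = 0. Lengths are in mm, angles in rad, forces in N, time in s.
With the tool pointing down it reaches from about 425 to 1025 mm from the base axis. Payload 3.6 kg.
Tool frame: the origin (TCP) lies between the finger pads; the fingertips stand 19 mm ahead of it and the grasp point (between the pads) is the TCP (bot.finger_overhang is the distance from the TCP to the fingertips, in mm); z points along the fingers, y is the direction in which the jaws open and shut (so a half turn about z gives the same grasp; the last joint's range is limited). The gripper opens to 85 mm and grips with 20 to 120 N. Pads are 22 mm wide; open, the fingers measure 114 mm over their backs; the gripper's body (76 mm by 85 mm) begins 54 mm behind the grasp point. The pads swing forward as they close: fully open they stand 13 mm farther back than shut.
Start: joints at [1.036, 0.591, 0.048, 1.609, -0.033, 0.943, -0.034], TCP at [309.988, -655.391, 226.202] pointing down, gripper open.
Joint ranges: [-2.69, 2.69], [-0.47, 2.24], [-1.27, 1.36], [0.19, 2.51], [-1.53, 4.68], [0.08, 2.07], [-3.09, 3.09]. Speed limits (rad/s): [2.57, 2.57, 3.14, 3.14, 3.14, 3.14, 3.14].

## Interface

Orientations are given as a rotation vector (axis times angle).
In Python, from cell import sensors, imaging, order, bot gives the robot as it stands.
- The arm moves only by the tool move_arm, never from a script. Its argument "moves" is one flat list of numbers, 6 for each row, row after row: the shift along the world's x, y, z in cm, then the turn, a rotation vector about the world's x, y, z in rad. A call has 1 to 8 rows; each row is the pose to reach, as a shift and turn from the pose commanded when the call began; what a row does not reach only later rows make up. A row lasts 1/10 s, in which the tool goes at most 50 mm and 8.59 degrees, less where a joint would pass 70% of its speed; a pose out of reach is approached as far as the arm can. A call with a gripper value outside its range is refused whole. "jaw" is the closure, from 0 (fully open) to 1 (shut), set as the call begins (left out, the last holds). The fingers move at their own pace and stop on an object; "grip_force" is the grip in N (left out, the last holds). Time passes only in rows, so rows that repeat a pose let the fingers close. It gives the time, the measured TCP pose, the force and the opening at its end, in the units of the state.
- sensors.observe(): the state, without advancing time (a new reading comes with each control period).
- imaging.camera(name): name is "scene" or "top"; returns (picture, depth): 420x560x3 uint8, red, green, blue; 420x560 float32, mm along the optical axis (not along the pixel's ray), 0 where there is no reading.
- imaging.camera_model(name): a dict with "fx", "fy", "cx", "cy" (pixels), "R" (3x3) and "t" (3): a world point X has camera coordinates R X + t. Camera axes: x right, y down, z forward; pixel columns grow to the right and rows downward; lengths in mm; the calibration is good to about 2 mm. A picture is of the moment at which its call begins. camera_model takes no time and is no camera call.
- order.sign_off(): hands the job in, once; it reports no verdict.
The state is a dict: "time": time; "joints": joint angles; "qvel": joint speeds; "effort": joint torques, N m; "tcp_pos": TCP position; "tool_rot": TCP orientation; "wrist_force": force on the tool from outside, world axes, zero at the start; "moment": the same for the moment, N m; "opening": finger opening in mm.
Only numpy, scipy, OpenCV 4.12 (cv2) and the standard library are available. Lean on these libraries where they do the work, as an engineer would, in place of code of your own. Each camera call takes 0.05 s, during which the arm holds its last target. There are 200 camera calls.

## Task

Pump the dispenser's sprung lever through three full strokes, all the way down and all the way back up each time, so that exactly three coffee discs drop into the white dish. Then take the wooden lid from its sloping rest and set it on top of the clear hopper so that it sits seated and level. Do not handle the discs with the gripper, and leave the dish and the other kitchen things where they are.

Things in the scene. Friction and masses are not known exactly. Their poses are not given: they have to be found in the camera images.
- dispenser: white disc dispenser, fixed, base 145 x 130 mm; origin at worktop level on the axis of its clear hopper tube, outlet to -x, lever at -y. Shelf at z 110 mm, front edge x -36. Tube 80 mm wide (72 inside), z 132 to 220, open on top, holds 5 stacked discs. Housing x 50 to 140, up to z 176. A full stroke ejects the lowest disc; the next drops only once the lever is fully back up
- hopper_rim (a point): centre of the hopper tube's open top rim, z up, 220 mm above the worktop
- lever (a joint): lever angle, rad: 0 sprung fully up, grows as pressed down, stop at about 0.75. Pivot axis along the dispenser's x, through (50, -62, 140) mm in its frame; the arm reaches 160 mm to its -y, 0.37 rad above level at 0, 0.38 below at the stop. Takes about 5 N at first, 13 N at the bottom
- lever_grip (a point): centre of the black cross grip with red bands at the lever's end: a bar of 22 mm diameter and 90 mm length lying along the dispenser's x
- dish: open white ceramic dish, 150 x 106 mm and 56 mm high (150 mm along its own y), standing in front of the outlet; origin under its centre
- lid: round wooden hopper lid: flange 90 mm diameter, 8 mm thick; black plug below it 62 mm diameter, 10 mm deep; round knob above it 26 mm diameter, 30 mm tall. Origin at the centre of the flange's underside (which rests on the rim), z along the knob. It starts on its rest, tilted 35 degrees
- lid_rest: dark wooden sloping rest, fixed, base 120 x 110 mm, about 95 mm high, that holds the lid leaning back at 35 degrees so its knob points up and to the rest's -x; origin under the base's centre
- tea_box: red tea box, 63 x 131 x 66 mm, bystander
- jam_jar: jam jar, 68 mm diameter, 84 mm high, bystander
- green_mug: green and white mug, 107 mm high, bystander
- salt_shaker: salt shaker, 44 mm diameter, 90 mm high, bystander
- disc_1: copper-coloured coffee disc, 60 mm diameter, 18 mm thick, number 1 from the bottom of the stack; origin at its centre
- disc_2: copper-coloured coffee disc, 60 mm diameter, 18 mm thick, number 2 from the bottom of the stack; origin at its centre
- disc_3: copper-coloured coffee disc, 60 mm diameter, 18 mm thick, number 3 from the bottom of the stack; origin at its centre
- disc_4: copper-coloured coffee disc, 60 mm diameter, 18 mm thick, number 4 from the bottom of the stack; origin at its centre
- disc_5: copper-coloured coffee disc, 60 mm diameter, 18 mm thick, number 5 from the bottom of the stack; origin at its centre
There are look-alikes about, which are no part of the job. There is more than one size of the lid; the job needs the larger. What is shaped like the disc_5 but red is not meant.

How it is judged (in metres and radians):
On the way, in this order (a step that is already met when the one before it is completed fails the run):
1. The lever is pressed all the way down (first stroke) (value of joint lever above 0.68 rad), for 0.02 s.
2. The first disc lies in the dish and the lever is back up (x of disc_1 in the frame of dish between -0.05 and 0.05 m and y of disc_1 in the frame of dish between -0.072 and 0.072 m and z of disc_1 in the frame of dish between -0.005 and 0.075 m and value of joint lever below 0.08 rad), for 0.1 s.
3. The lever is pressed all the way down (second stroke) (value of joint lever above 0.68 rad), for 0.02 s.
4. The second disc lies in the dish and the lever is back up (x of disc_2 in the frame of dish between -0.05 and 0.05 m and y of disc_2 in the frame of dish between -0.072 and 0.072 m and z of disc_2 in the frame of dish between -0.005 and 0.075 m and value of joint lever below 0.08 rad), for 0.1 s.
5. The lever is pressed all the way down (third stroke) (value of joint lever above 0.68 rad), for 0.02 s.
6. The third disc lies in the dish and the lever is back up (x of disc_3 in the frame of dish between -0.05 and 0.05 m and y of disc_3 in the frame of dish between -0.072 and 0.072 m and z of disc_3 in the frame of dish between -0.005 and 0.075 m and value of joint lever below 0.08 rad), for 0.1 s.
7. The lid sits on the hopper (horizontal distance between lid and hopper_rim below 0.006 m and z of lid in the frame of hopper_rim between -0.003 and 0.003 m and angle between lid's own z axis and vertical below 0.06 rad), for 0.2 s.
At the end, for the whole second after the job is handed in: Discs 1 to 3 rest in the dish (inside its outline, under 75 mm up); discs 4 and 5 remain in the dispenser within 15 mm of the hopper axis; lever up (under 0.08 rad); lid released on the rim, within 6 mm of its centre and 3 mm of its height, tilted under 0.06 rad; nothing moves (all of step 6 and all of step 7 and x of disc_1 in the frame of dish between -0.05 and 0.05 m and y of disc_1 in the frame of dish between -0.072 and 0.072 m and z of disc_1 in the frame of dish between -0.005 and 0.075 m and x of disc_2 in the frame of dish between -0.05 and 0.05 m and y of disc_2 in the frame of dish between -0.072 and 0.072 m and z of disc_2 in the frame of dish between -0.005 and 0.075 m and z of each of disc_4, disc_5 in the frame of dispenser above 0.105 m and horizontal distance between each of disc_4, disc_5 and hopper_rim below 0.015 m and linear speed of each of lid, disc_1, disc_2, disc_3, disc_4, disc_5 below 0.02 m/s); the robot touches nothing.
It fails at once if the dish is moved by more than 25 mm (distance of dish from where it was at the start of the episode above 0.025 m).
It fails at once if a bystander is moved by more than 25 mm (distance of any of tea_box, jam_jar, green_mug, salt_shaker from where it was at the start of the episode above 0.025 m).
It fails at once if the gripper touches a coffee disc (contact force between any of the arm, the fingers and disc_1 above 0.5 N or contact force between any of the arm, the fingers and disc_2 above 0.5 N or contact force between any of the arm, the fingers and disc_3 above 0.5 N or contact force between any of the arm, the fingers and disc_4 above 0.5 N or contact force between any of the arm, the fingers and disc_5 above 0.5 N).
It also fails if it takes over 72 s, if anything falls off the work surface, if the arm or the gripper's body presses on something with over 40 N, if the wrist force passes 120 N, or if a joint passes its speed limit or range.

## Working session

There is one attempt and no reset: what is moved stays moved. The work goes in short steps, Python scripts to look and compute and a tool call to move; the robot and the scene stay as the last step left them, time stands still between calls to the robot, and variables do not carry over. Pictures are saved under pics/ and viewed, about 8 in all and at most 12, crops included, and the job is handed in when it is done.

Besides the shell and the picture viewer there is one more tool, called after "Request:" by a JSON object that holds its "name" and its "arguments". move_arm: Moves the arm, as the interface text tells. Its arguments: {"type":"object","properties":{"moves":{"type":"array","items":{"type":"number"}},"jaw":{"type":"number"},"grip_force":{"type":"number"}},"required":["moves"]}

```bash
mkdir -p pics; cat > h.py <<'E'
from cell import sensors, imaging, order, bot
import numpy as np, cv2
def snap(n):
    p,d=imaging.camera(n); np.savez(''+n+'.npz',p=p,d=d); return p,d
def load(n):
    f=np.load(''+n+'.npz'); return f['p'],f['d']
def cloud(n,d):
    m=imaging.camera_model(n); v,u=np.mgrid[:d.shape[0],:d.shape[1]]
    c=np.dstack([(u-m['cx'])/m['fx']*d,(v-m['cy'])/m['fy']*d,d])
    return (c-np.array(m['t']))@np.array(m['R'])
E
python3 - <<'E'
from h import *
for n in('scene','top'):
    p,d=snap(n); cv2.imwrite(f'pics/{n}0.png',cv2.resize(p[:,:,::-1],(784,588)))
    m=imaging.camera_model(n); print(n,m, -np.array(m['R']).T@np.array(m['t']))
s=sensors.observe(); print(s)
E
```

```text
scene {'fx': 540.5223250934782, 'fy': 540.5223250934782, 'cx': 276.2581670105474, 'cy': 210.83660800206923, 'R': array([[-0.50039244, -0.86578557, -0.0047707 ],
       [-0.71027814,  0.41365324, -0.56955769],
       [ 0.49508824, -0.28161383, -0.82193752]]), 't': array([ 307.91356167,  488.93189552, 1151.72954077])} [ -68.85249943  388.68182688 1226.59360253]
top {'fx': 544.0346584967218, 'fy': 544.0346584967218, 'cx': 272.14349970906466, 'cy': 208.37226368928145, 'R': array([[-0.08814362, -0.99610427,  0.00264206],
       [-0.947913  ,  0.08306362, -0.30750833],
       [ 0.30609091, -0.02960934, -0.95154172]]), 't': array([  52.71655632,  572.18216072, 1336.70743581])} [ 137.87154701   44.56269228 1447.74439467]
{'time': 0.1, 'joints': array([ 1.03553553,  0.59209763,  0.04829752,  1.60968776, -0.03331532,
        0.94267278, -0.03369167]), 'qvel': array([ 0.00055642, -0.00137742, -0.00019307, -0.00223041, -0.00143615,
        0.00099722, -0.00037817]), 'effort': array([ 4.99169226e-03, -5.49994326e+01,  1.55373797e+00, -1.98822570e+01,
        9.76699957e-03,  3.88554603e-03,  3.33570419e-06]), 'tcp_pos': array([ 309.65676713, -654.71633762,  225.1067477 ]), 'tool_rot': array([-3.06330071e+00, -6.87983296e-01,  8.65411249e-04]), 'wrist_force': array([0.88596801, 0.67746537, 0.00244814]), 'moment': array([0.05502373, 0.0027694 , 0.05138982]), 'opening': 85.65318256990278}
```

View pics/scene0.png

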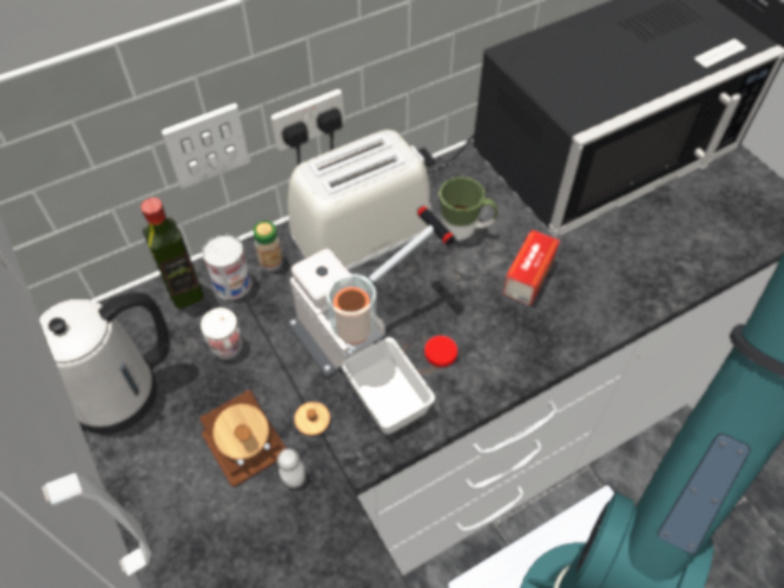

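View pics/top0.png

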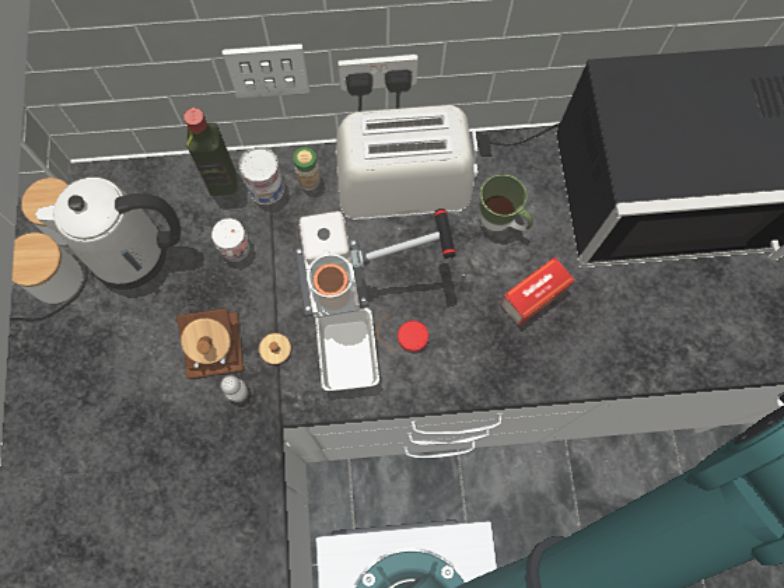

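The lid on the rest is at scene0 (241,432) / top0 (206,342). The small decoy lid is at (312,417) / (275,348), with canister lids at (45,200) and (35,250) also wooden. The red decoy disc is at top (413,336). The grip is at scene (435,225) / top (445,233), and its shadow at scene (448,297). Next I measure these.

```bash
cat > m.py <<'E'
from h import *
C={}
for n in('scene','top'):
    p,d=load(n); C[n]=(p,d,cloud(n,d))
def at(n,u,v,r=2):
    p,d,c=C[n]; u=int(u/1.4);v=int(v/1.4); return np.nanmedian(c[v-r:v+r+1,u-r:u+r+1].reshape(-1,3),0).round(1)
def mask(n,lo,hi,box):
    p=C[n][0]; h=cv2.cvtColor(p,cv2.COLOR_RGB2HSV); m=cv2.inRange(h,lo,hi); k=np.zeros_like(m)
    a,b,c,d=[int(x/1.4) for x in box]; k[b:d,a:c]=1; return m*k>0
E
python3 - <<'E'
from m import *
lid={'scene':(205,395,275,465),'top':(175,315,238,366)}
for n in lid:
    p,d,c=C[n]
    m=mask(n,(8,60,120),(28,200,255),lid[n]); P=c[m&(d>0)]; 
    print(n,'lid n',len(P),P.mean(0).round(1))
    # ransac plane
    rng=np.random.default_rng(0);best=None
    for _ in range(300):
        q=P[rng.choice(len(P),3,False)];nn=np.cross(q[1]-q[0],q[2]-q[0]);L=np.linalg.norm(nn)
        if L<100: continue
        nn/=L; i=abs((P-q[0])@nn)<2.5
        if best is None or i.sum()>best.sum(): best=i
    Q=P[best]; _,_,V=np.linalg.svd(Q-Q.mean(0),full_matrices=False);nn=V[2]*np.sign(V[2,2])
    e=V[:2]@(Q-Q.mean(0)).T; (cx,cy),r=cv2.minEnclosingCircle(e.T.astype(np.float32))
    print('plane',len(Q),nn.round(3),'tilt',np.degrees(np.arccos(nn[2])).round(1),'az',np.degrees(np.arctan2(nn[1],nn[0])).round(1),'ctr',(Q.mean(0)+np.array([cx,cy])@V[:2]).round(1),'r',r)
    # red bands
    g={'scene':(405,195,465,250),'top':(425,200,465,262)}[n]
    m=mask(n,(0,150,80),(8,255,255),g)|mask(n,(172,150,80),(180,255,255),g)
    k,l,st,ce=cv2.connectedComponentsWithStats(m.astype(np.uint8))
    for i in range(1,k):
        if st[i,4]>4: print(' band',st[i,4],(ce[i]*1.4).round(),c[(l==i)&(d>0)].mean(0).round(1), c[(l==i)&(d>0)][:,2].max().round(1))
pts={'scene':dict(knob=(243,432),hous=(322,270),kbtn=(322,272),grip=(436,225),jam=(222,315),salt=(290,455),dishin=(390,395),disc=(352,300),mugtop=(480,190)),
'top':dict(knob=(204,345),hous=(315,250),grip=(445,232),jam=(230,230),salt=(232,383),dishin=(350,365),disc=(330,280),table=(480,330))}
for n in pts:
    for k,(u,v) in pts[n].items(): print(n,k,at(n,u,v))
out=[]
for n,b in(('scene',(180,370,500,480)),('top',(160,190,480,420))):
    p=C[n][0]; a=[int(x/1.4) for x in b]
    
a=C['top'][0][136:290,120:330];cv2.imwrite('pics/c1.png',cv2.resize(a[:,:,::-1],None,fx=3.7,fy=3.7,interpolation=cv2.INTER_CUBIC))
E
```

```text
scene lid n 1670 [518.1 343.3  68.3]
plane 705 [-0.57  -0.042  0.82 ] tilt 34.9 az -175.8 ctr [512.2 337.2  71.8] r 44.77218246459961
 band 16 [421. 210.] [ 674.8 -106.1  206.6] 212.1
 band 32 [446. 236.] [ 600.4 -111.9  207.2] 214.1
top lid n 951 [516.1 335.2  72.7]
plane 474 [-0.558 -0.047  0.829] tilt 34.0 az -175.2 ctr [513.5 335.3  72.1] r 44.90647506713867
 band 17 [439. 212.] [ 676.2 -110.1  208.1] 212.9
 band 19 [448. 251.] [ 601.7 -117.   207.4] 211.5
scene knob [497.2 337.4  97.1]
scene hous [666.2  99.3 178.3]
scene kbtn [661.4 100.9 178.8]
scene grip [ 633.9 -109.6  208. ]
scene jam [730.9 277.6  85.4]
scene salt [424.4 288.1  89.6]
scene dishin [475.4  75.8   5.5]
scene disc [570.6  91.8 201.1]
scene mugtop [ 743.9 -288.7   95.3]
top knob [499.8 334.   98.9]
top hous [636.7 115.5 175.8]
top grip [ 638.4 -113.6  209.2]
top jam [726.9 282.   85.9]
top salt [427.2 286.7  90. ]
top dishin [461.3  72.4   4.6]
top disc [567.7  93.3 200.3]
top table [ 5.092e+02 -1.851e+02  4.000e-01]
```

View pics/c1.png

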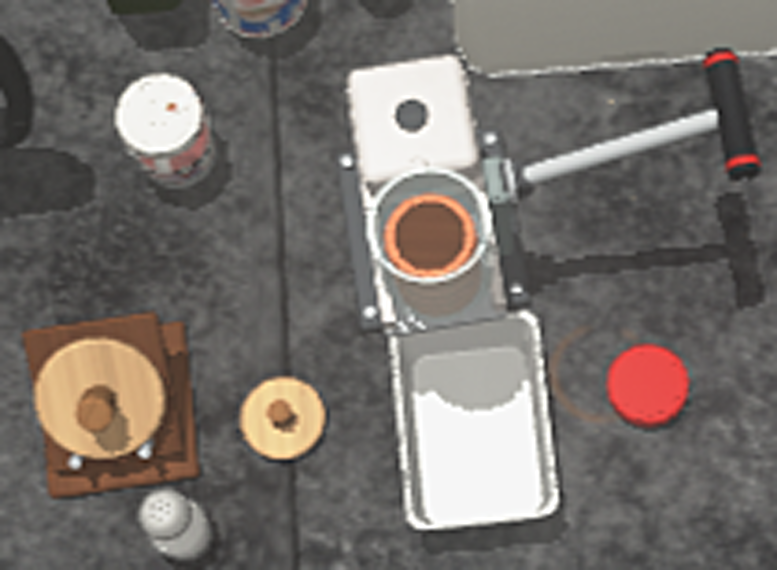

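The crop confirms the choice. The large lid lies on the rest at (100,398), with a measured flange radius of 44.8 mm and a tilt of 34–35°. The small lid is at (283,417) and the red decoy disc at (648,385). The grip is at about (638,-112,198) with yaw of about 0.085, which puts the dispenser origin near (570,94), matching the disc seen at (569,92.5). I'll shut the jaws and move above the grip, toward its near end.

Request:
{"name": "move_arm", "arguments": {"moves": [2,4,2,0,0,-0.04,4,8,3.6,0,0,-0.1,6.5,12,3.6,0,0,-0.16,9,16,3.6,0,0,-0.22,11,20,3.6,0,0,-0.28,13,24,3.6,0,0,-0.34,15,28,3.6,0,0,-0.36,17.5,32,3.6,0,0,-0.36], "jaw": 1}}

```text
time: 0.9
tcp_pos: [484.6, -333.7, 261.9]
tool_rot: [-3.139, -0.127, 0.002]
wrist_force: [1.2, -0.4, -0.7]
opening: -0.3
```

Request:
{"name": "move_arm", "arguments": {"moves": [2,4,0,0,0,0,4.5,8,0,0,0,0,7,12,0,0,0,0,9.5,16,0,0,0,0,11.5,19.5,0,0,0,0,12.9,22.1,0,0,0,0,12.9,22.1,-1,0,0,0,12.9,22.1,-1,0,0,0]}}

```text
time: 1.7
tcp_pos: [612.7, -113.6, 250.4]
tool_rot: [-3.139, -0.132, 0.006]
wrist_force: [-0.8, 0.1, 0.5]
opening: -0.1
```

```bash
python3 - <<'E'
from m import *
s=sensors.observe(); print(s['time'],s['tcp_pos'].round(1),s['tool_rot'].round(3),s['wrist_force'].round(1),s['opening'])
for n in('scene','top'):
    p,d,c=C[n]; q=c.reshape(-1,3)[d.ravel()>0]; i=(np.hypot(q[:,0]-570,q[:,1]-93)<50)&(abs(q[:,2]-220)<6)
    Q=q[i]; 
    if len(Q)>8:
        A=np.c_[2*Q[:,:2],np.ones(len(Q))]; b=(Q[:,:2]**2).sum(1); x=np.linalg.lstsq(A,b,rcond=None)[0]; print(n,'rim',len(Q),x[:2].round(1),np.sqrt(x[2]+x[0]**2+x[1]**2).round(1),Q[:,2].mean().round(1))
    i=(np.hypot(q[:,0]-570,q[:,1]-93)<34)&(abs(q[:,2]-200)<4); Q=q[i]; print(n,'disc',len(Q),cv2.minEnclosingCircle(Q[:,:2].astype(np.float32)),Q[:,2].mean())
    i=(abs(q[:,0]-480)<110)&(abs(q[:,1]-75)<75)&(abs(q[:,2]-56)<4);Q=q[i];print(n,'dish',len(Q),cv2.minAreaRect(Q[:,:2].astype(np.float32)))
p,d=snap('top'); cv2.imwrite('pics/t1.png',cv2.resize(p[110:310,160:420,::-1],None,fx=3,fy=3))
E
```

```text
1.7 [ 612.7 -113.6  250.4] [-3.139 -0.132  0.006] [-0.8  0.1  0.5] -0.09065223095762524
scene rim 238 [569.7  92.7] 37.9 219.1
scene disc 341 ((573.53076171875, 91.92401885986328), 30.902719497680664) 200.71699529376528
scene dish 324 ((496.7153625488281, 77.70814514160156), (185.82203674316406, 109.41094970703125), 2.6192123889923096)
top rim 208 [570.2  90.1] 38.0 219.8
top disc 379 ((570.5054321289062, 94.13438415527344), 32.728179931640625) 200.7645914763752
top dish 197 ((480.19415283203125, 74.81584167480469), (150.25172424316406, 106.42469787597656), 1.4266573190689087)
```

View pics/t1.png

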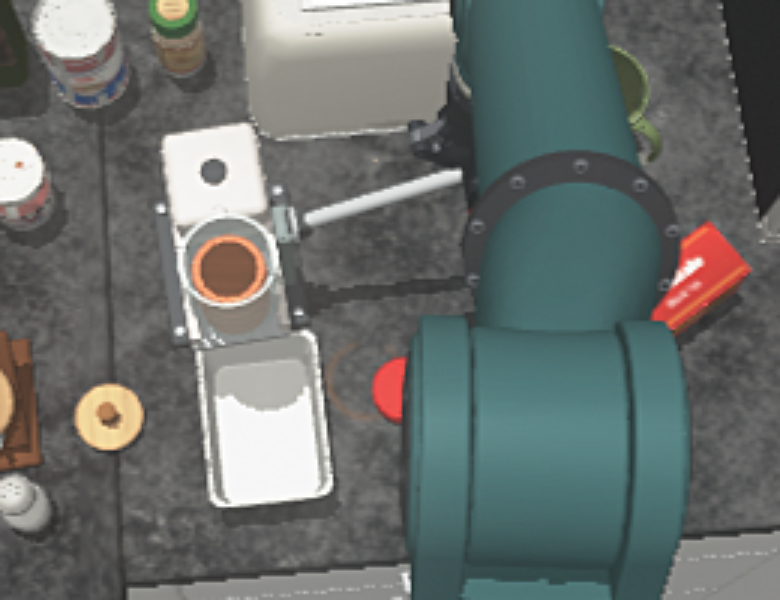

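The tool is above the grip, hidden under the arm. The dispenser, dish and lids are clear of it. The rim is at about (570,91.5) with z of about 219.5, and the dish at (480,75). First stroke down.

Request:
{"name": "move_arm", "arguments": {"moves": [0,0,-2.2,0,0,0,0,-0.5,-4.2,0,0,0,0,-0.9,-6.2,0,0,0,0,-1.1,-8.2,0,0,0,0,-0.9,-10.2,0,0,0,0,-0.5,-12,0,0,0,0,-0.1,-13.4,0,0,0,0,0,-14,0,0,0]}}

```text
time: 2.55
tcp_pos: [615.0, -123.7, 113.9]
tool_rot: [3.131, 0.116, 0.007]
wrist_force: [-0.5, -7.6, 10.4]
opening: -0.1
```

Request:
{"name": "move_arm", "arguments": {"moves": [0,0,-0.3,0,0,0,0,0,-0.3,0,0,0]}}

```text
time: 2.75
tcp_pos: [615.0, -122.7, 111.3]
tool_rot: [3.132, 0.118, 0.006]
wrist_force: [-0.8, -6.1, 8.7]
opening: 0.4
```

```bash
python3 - <<'E'
from m import *
p,d=snap('scene'); cv2.imwrite('pics/s2.png',cv2.resize(p[110:310,180:440,::-1],None,fx=3,fy=3))
E
```

```text
(no output)
```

View pics/s2.png

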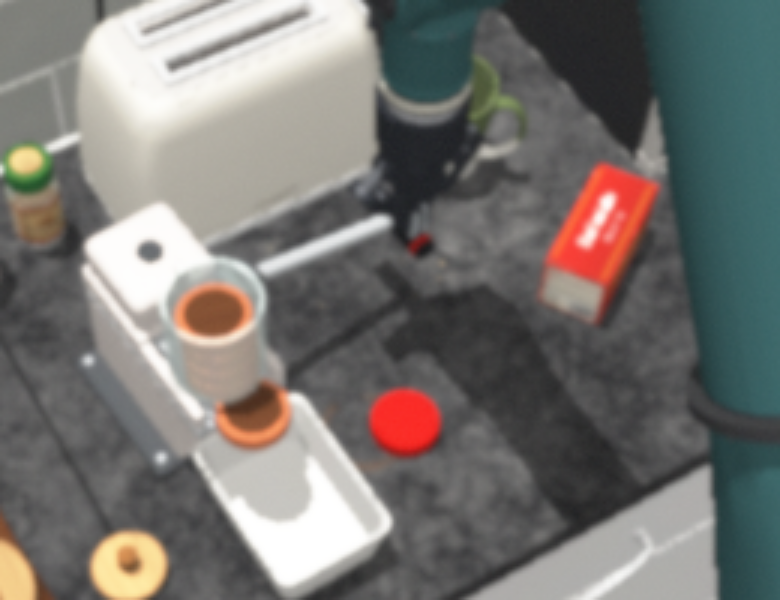

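The picture shows the disc half out at (255,413) and the grip's red band under the fingers at (418,243). I need the lever angle from the depth.

```bash
python3 - <<'E'
from h import *
p,d=load('scene');c=cloud('scene',d)
f=lambda u,v:c[110+int(v/3)-1:110+int(v/3)+2,180+int(u/3)-1:180+int(u/3)+2].reshape(-1,3).mean(0).round(1)
print('band',f(418,243),'disc',f(255,410))
for t in np.linspace(0,1,7): print('rod',f(270+t*110,268-t*42))
p,d=snap('scene');c=cloud('scene',d); print('disc now',f(255,410), sensors.observe()['tcp_pos'],sensors.observe()['wrist_force'])
E
```

```text
band [ 599.1 -117.9  115.1] disc [518.4  86.1 128.5]
rod [623.6  12.4 141.4]
rod [624.3  -5.2 136.9]
rod [627.8 -24.7 132. ]
rod [628.7 -42.8 127.2]
rod [629.1 -60.9 123. ]
rod [631.5 -80.4 120. ]
rod [632.1 -99.2 115.4]
disc now [519.   85.8 127.3] [ 615.021503   -122.77775731  111.67414286] [-0.21645373 -6.70126742 10.22245439]
```

```bash
python3 - <<'E'
from h import *
p,d=load('scene');cv2.imwrite('pics/s3.png',cv2.resize(np.clip(p[135:205,255:355,::-1].astype(float)*2,0,255).astype(np.uint8),None,fx=7,fy=7,interpolation=cv2.INTER_CUBIC))
c=cloud('scene',d)
for v in range(165,200,3): print(v,[tuple(c[v,u].round(0).astype(int)) for u in range(306,324,3)])
E
```

```text
165 [(np.int64(616), np.int64(-84), np.int64(223)), (np.int64(606), np.int64(-86), np.int64(232)), (np.int64(603), np.int64(-92), np.int64(231)), (np.int64(603), np.int64(-101), np.int64(225)), (np.int64(601), np.int64(-109), np.int64(222)), (np.int64(604), np.int64(-120), np.int64(214))]
168 [(np.int64(613), np.int64(-82), np.int64(215)), (np.int64(601), np.int64(-83), np.int64(228)), (np.int64(601), np.int64(-91), np.int64(223)), (np.int64(604), np.int64(-103), np.int64(212)), (np.int64(594), np.int64(-104), np.int64(222)), (np.int64(596), np.int64(-114), np.int64(214))]
171 [(np.int64(611), np.int64(-82), np.int64(206)), (np.int64(750), np.int64(-188), np.int64(-9)), (np.int64(601), np.int64(-93), np.int64(210)), (np.int64(604), np.int64(-103), np.int64(201)), (np.int64(598), np.int64(-108), np.int64(204)), (np.int64(595), np.int64(-115), np.int64(203))]
174 [(np.int64(606), np.int64(-79), np.int64(201)), (np.int64(623), np.int64(-99), np.int64(171)), (np.int64(619), np.int64(-106), np.int64(170)), (np.int64(610), np.int64(-108), np.int64(180)), (np.int64(596), np.int64(-107), np.
[... 1670 characters left out ...]
70), np.int64(-158), np.int64(1)), (np.int64(600), np.int64(-116), np.int64(111)), (np.int64(591), np.int64(-119), np.int64(119))]
195 [(np.int64(677), np.int64(-132), np.int64(-3)), (np.int64(671), np.int64(-139), np.int64(-1)), (np.int64(664), np.int64(-144), np.int64(4)), (np.int64(661), np.int64(-152), np.int64(2)), (np.int64(599), np.int64(-116), np.int64(100)), (np.int64(593), np.int64(-121), np.int64(103))]
198 [(np.int64(-69), np.int64(389), np.int64(1227)), (np.int64(661), np.int64(-133), np.int64(0)), (np.int64(655), np.int64(-139), np.int64(4)), (np.int64(653), np.int64(-148), np.int64(0)), (np.int64(649), np.int64(-155), np.int64(0)), (np.int64(645), np.int64(-162), np.int64(0))]
```

View pics/s3.png

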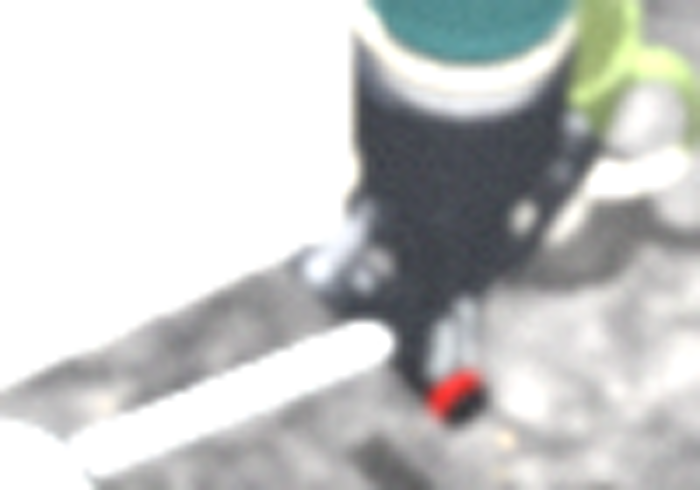

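The rod slope puts the lever at about 0.60 rad, just short of the stop. The arm is compliant, so I press further.

Request:
{"name": "move_arm", "arguments": {"moves": [0,0,-0.8,0,0,0,0,0,-1.6,0,0,0,0,0,-2.4,0,0,0,0,0,-2.4,0,0,0]}}

```text
time: 3.25
tcp_pos: [614.6, -117.3, 87.0]
tool_rot: [3.138, 0.123, 0.003]
wrist_force: [-2.1, -0.8, 12.4]
opening: 0.2
```

```bash
cat > lev.py <<'E'
from h import *
def lev(save=None):
    p,d=snap('scene');c=cloud('scene',d);q=c[d>0]
    col=p[d>0].astype(int)
    # rod: bright grey points in dispenser lever plane, local frame O=(570,92)
    a=.085;ex=np.array([np.cos(a),np.sin(a)]);ey=np.array([-np.sin(a),np.cos(a)])
    L=(q[:,:2]-[570,92]); lx=L@ex; ly=L@ey
    i=(abs(lx-50)<9)&(ly<-80)&(ly>-170)&(q[:,2]>60)&(q[:,2]<230)&(col.min(1)>110)
    if i.sum()>10:
        k=np.polyfit(ly[i],q[i,2],1); print('rod n',i.sum(),'lever',(0.37-np.arctan(-k[0])).round(3))
    for nm,(x,y) in dict(dish=(480,75)).items():
        M=(abs(q[:,0]-x)<65)&(abs(q[:,1]-y)<50)&(col[:,0]>col[:,2]+50); M2=M
        print('copper near dish',M.sum(), q[M].mean(0).round(0) if M.any() else '', q[M,2].min().round() if M.any() else '')
    s=sensors.observe(); print(s['time'],s['tcp_pos'].round(1),s['wrist_force'].round(1))
    if save: cv2.imwrite(save,cv2.resize(p[110:310,180:440,::-1],None,fx=3,fy=3))
E
python3 -c "from lev import *;lev()"
```

```text
rod n 162 lever 0.751
copper near dish 214 [501.  92.  59.] -1.0
3.3 [ 614.6 -117.4   87.4] [-2.3 -0.3 11.6]
```

Lever at 0.75, the full stop. Raising it.

Request:
{"name": "move_arm", "arguments": {"moves": [0,-0.5,2.5,0,0,0,0,-0.9,5,0,0,0,0,-0.9,7.5,0,0,0,0,-0.5,10,0,0,0,0,0,12.5,0,0,0,0,0,14.5,0,0,0,0,0,14.5,0,0,0,0,0,14.5,0,0,0]}}

```text
time: 4.1
tcp_pos: [613.3, -116.4, 230.4]
tool_rot: [3.138, 0.124, 0.0]
wrist_force: [0.3, 0.4, -0.0]
opening: -0.0
```

```bash
python3 -c "from lev import *;lev('pics/s4.png')"
```

```text
rod n 219 lever -0.003
copper near dish 217 [500.  91.  56.] -1.0
4.15 [ 612.7 -116.   229.5] [-0.2 -0.2 -1.2]
```

View pics/s4.png

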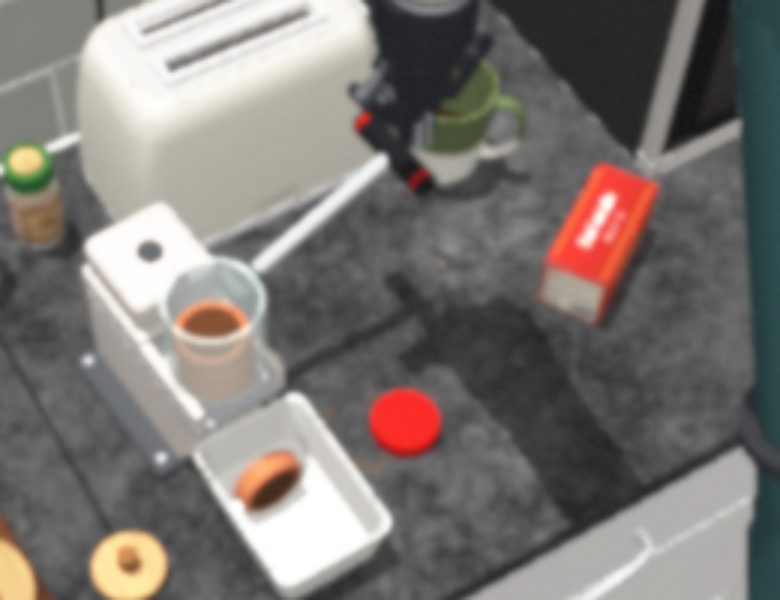

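Disc 1 lies leaning in the dish at (268,480), the lever is up, and the stack has dropped. Second stroke.

Request:
{"name": "move_arm", "arguments": {"moves": [0,-0.3,-2.5,0,0,0,0,-0.7,-5,0,0,0,0,-0.9,-7.5,0,0,0,0,-0.7,-10,0,0,0,0,-0.4,-12,0,0,0,0,0,-14,0,0,0,0,0,-14.7,0,0,0,0,0,-14.7,0,0,0]}}

```text
time: 4.95
tcp_pos: [615.4, -120.4, 86.0]
tool_rot: [3.133, 0.122, 0.004]
wrist_force: [-4.0, -5.8, 20.7]
opening: 0.1
```

Request:
{"name": "move_arm", "arguments": {"moves": [0,0,0,0,0,0,0,0,0,0,0,0]}}

```text
time: 5.15
tcp_pos: [615.4, -120.4, 86.0]
tool_rot: [3.133, 0.122, 0.006]
wrist_force: [-3.1, -5.4, 21.1]
opening: -0.1
```

```bash
python3 -c "from lev import *;lev()"
```

```text
rod n 166 lever 0.756
copper near dish 703 [477.  89.  31.] 0.0
5.2 [ 615.4 -120.4   86. ] [-3.4 -6.6 21.3]
```

Request:
{"name": "move_arm", "arguments": {"moves": [0,-0.5,2.5,0,0,0,0,-0.9,5,0,0,0,0,-0.9,7.5,0,0,0,0,-0.5,10,0,0,0,0,0,12.5,0,0,0,0,0,14.7,0,0,0,0,0,14.7,0,0,0,0,0,14.7,0,0,0]}}

```text
time: 6.0
tcp_pos: [613.1, -115.0, 229.0]
tool_rot: [3.139, 0.127, -0.003]
wrist_force: [-0.8, -0.8, -0.2]
opening: -0.0
```

```bash
python3 -c "from lev import *;lev('pics/s5.png')"
```

```text
rod n 219 lever 0.005
copper near dish 720 [478.  89.  32.] -1.0
6.05 [ 612.6 -114.8  228.4] [-0.4  0.3  0.1]
```

View pics/s5.png

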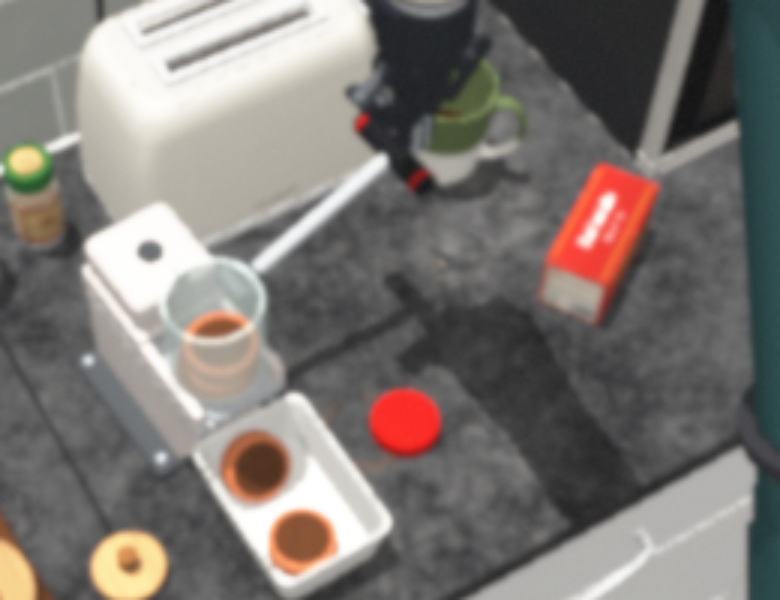

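Two discs are in the dish, at (257,467) and (302,540), and the lever is up. Third stroke.

Request:
{"name": "move_arm", "arguments": {"moves": [0,-0.3,-2.5,0,0,0,0,-0.7,-5,0,0,0,0,-0.9,-7.5,0,0,0,0,-0.7,-10,0,0,0,0,-0.4,-12,0,0,0,0,0,-14,0,0,0,0,0,-14.7,0,0,0,0,0,-14.7,0,0,0]}}

```text
time: 6.85
tcp_pos: [615.3, -119.9, 85.8]
tool_rot: [3.134, 0.122, 0.003]
wrist_force: [-3.2, -5.3, 23.4]
opening: -0.2
```

Request:
{"name": "move_arm", "arguments": {"moves": [0,0,0,0,0,0,0,0,0,0,0,0]}}

```text
time: 7.05
tcp_pos: [615.3, -119.9, 85.9]
tool_rot: [3.134, 0.123, 0.005]
wrist_force: [-4.7, -6.5, 23.1]
opening: -0.1
```

```bash
python3 -c "from lev import *;lev()"
```

```text
rod n 164 lever 0.749
copper near dish 1002 [483.  89.  37.] -1.0
7.1 [ 615.3 -119.9   85.9] [-2.6 -4.8 22.6]
```

Request:
{"name": "move_arm", "arguments": {"moves": [0,-0.5,2.5,0,0,0,0,-0.9,5,0,0,0,0,-0.9,7.5,0,0,0,0,-0.5,10,0,0,0,0,0,12.5,0,0,0,0,0,14.7,0,0,0,0,0,17,0,0,0,0,0,19,0,0,0]}}

```text
time: 7.9
tcp_pos: [612.9, -114.5, 272.1]
tool_rot: [-3.139, -0.128, 0.005]
wrist_force: [0.5, 0.2, 0.2]
opening: 0.5
```

```bash
python3 -c "from lev import *;lev('pics/s6.png')"
```

```text
rod n 222 lever -0.002
copper near dish 1002 [483.  89.  37.] 0.0
7.95 [ 615.  -115.   275.6] [ 0.2 -0.7  2.5]
```

View pics/s6.png

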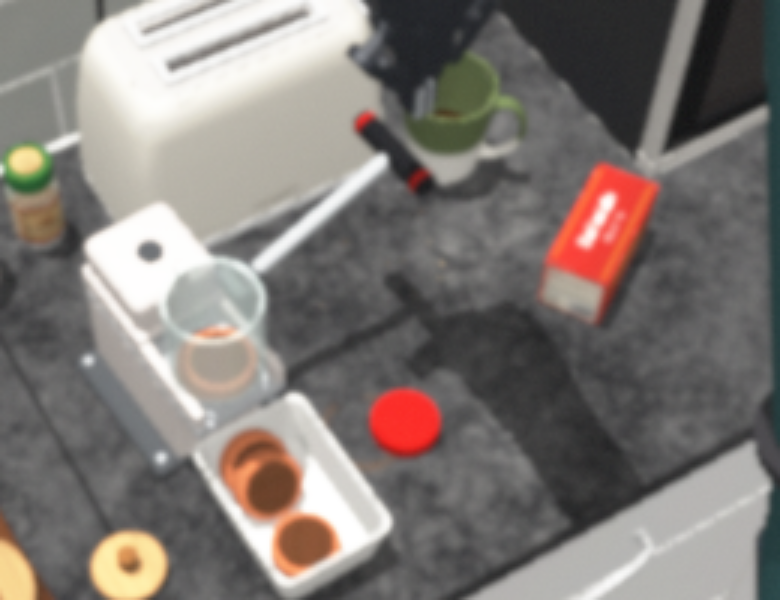

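Three discs are in the dish, at (255,460), (270,487) and (305,543). Two discs remain in the tube, and the lever is up at -0.002. Next is the lid, keeping high over the hopper. First I check where the fingertips are by depth.

```bash
python3 - <<'E'
from h import *
p,d=load('scene');c=cloud('scene',d);q=c[d>0]
i=(abs(q[:,0]-612)<25)&(abs(q[:,1]+114)<25)&(q[:,2]>212)&(q[:,2]<330)
Q=q[i]; h,e=np.histogram(Q[:,2],bins=np.arange(212,332,8)); print(h,e,Q[:,2].min())
print(sensors.observe()['tcp_pos'],sensors.observe()['joints'].round(2))
E
```

```text
[ 4  0  0  0  0  0  0  0  5 24 24 29 25 18] [212 220 228 236 244 252 260 268 276 284 292 300 308 316 324] 212.05870634980187
[ 615.03470601 -115.01873725  275.64238927] [ 0.08  0.41  0.05  1.8  -0.02  0.93 -1.35]
```

Request:
{"name": "move_arm", "arguments": {"moves": [-2,4,3,0,0,0,-4,8.5,3,0,0,0,-5.5,13,3,0,0,0,-7,17.5,3,0,0,0,-8.5,22,3,0,0,0,-10,26.5,3,0,0,0,-12,31,3,0,0,0,-14,35.5,2,0,0,0], "jaw": 0.4}}

```text
time: 8.75
tcp_pos: [473.3, 241.8, 292.3]
tool_rot: [3.139, 0.127, -0.0]
wrist_force: [0.5, 0.6, 0.2]
opening: 51.2
```

Request:
{"name": "move_arm", "arguments": {"moves": [-1,3,-1,0.01,-0.122,0,-2,6,-2,0.02,-0.244,0,-2.8,8.5,-4,0.03,-0.366,0,-3.2,8.9,-6,0.039,-0.488,0,-3.2,8.9,-9,0.049,-0.608,0,-3.2,8.9,-11,0.049,-0.608,0,-3.2,8.9,-11,0.049,-0.608,0,-3.2,8.9,-11,0.049,-0.608,0]}}

```text
time: 9.55
tcp_pos: [440.0, 337.9, 201.2]
tool_rot: [2.999, 0.12, 0.905]
wrist_force: [-1.0, 2.1, -0.6]
opening: 51.1
```

```bash
cat > lid.py <<'E'
from h import *
from scipy.spatial.transform import Rotation as Ro
s=sensors.observe(); R=Ro.from_rotvec(s['tool_rot']).as_matrix(); t=s['tcp_pos']
print('time',s['time'],'tcp',t.round(1),'z',R[:,2].round(3),'y',R[:,1].round(3),'open',s['opening'].round(1),'j',s['joints'].round(2),'F',s['wrist_force'].round(1))
n=np.array([-.5717,-.046,.819]); C=np.array([512.8,336.2,72])
g=C+22*n; e=g-t; print('to grasp',e.round(1),'along n',(e@n).round(1),'lateral',(e-(e@n)*n).round(1))
E
python3 lid.py
```

```text
Traceback (most recent call last):
  File "lid.py", line 4, in <module>
    print('time',s['time'],'tcp',t.round(1),'z',R[:,2].round(3),'y',R[:,1].round(3),'open',s['opening'].round(1),'j',s['joints'].round(2),'F',s['wrist_force'].round(1))
                                                                                           ^^^^^^^^^^^^^^^^^^
AttributeError: 'float' object has no attribute 'round'
```

```bash
sed -i "s/s\['opening'\].round(1)/s['opening']/" lid.py; python3 - <<'E'
exec(open('lid.py').read())
print('overhang',bot.finger_overhang,[a for a in dir(bot) if a[0]!='_'])
for n_ in('scene','top'):
    p,d=snap(n_);c=cloud(n_,d);q=c[d>0]; L=(q-t)@R
    i=(abs(L[:,0])<13)&(abs(L[:,1])<62)&(L[:,2]>-70)&(L[:,2]<40)
    h,_,_=np.histogram2d(L[i,2],L[i,1],bins=[np.arange(-70,41,10),np.arange(-60,61,15)]); print(n_);print(h.astype(int))
    cv2.imwrite(f'pics/{n_}7.png',cv2.resize(p[180:360,80:320,::-1],None,fx=3.2,fy=3.2))
E
```

```text
time 9.55 tcp [440.  337.9 201.2] z [ 0.553  0.016 -0.833] y [ 0.071 -0.997  0.028] open 51.094132705413124 j [-1.66  0.51  0.9   2.35  0.7   0.08 -3.09] F [-1.   2.1 -0.6]
to grasp [  60.2   -2.7 -111.2] along n -125.4 lateral [-11.5  -8.4  -8.5]
overhang 19.0 ['IKError', 'finger_overhang']
scene
[[10 21  0  0  0  0  0  0]
 [ 1  7  0  0  0  0  0  0]
 [ 0  0  0  0  0  0  0  0]
 [ 0  0  0  0  0  0  0  0]
 [ 0  1  0  0  0  0  0  0]
 [ 0  1  1  0  0  0  0  0]
 [ 0  0  0  0  0  0  0  0]
 [ 0  0  0  0  0  0  0  0]
 [ 0  0  0  0  0  0  0  0]
 [ 0  0  0  0  0  0  0  0]
 [ 0  0  0  0  0  0  0  0]]
top
[[17  7  0  0  0  0 34 13]
 [ 5  9  3  0  0  2 25  3]
 [ 0  1  6  0  0  2  6  0]
 [ 0  2  9  0  0  3  7  0]
 [ 0  4 11  0  0  2  9  0]
 [ 0  1 10  0  0  1  5  0]
 [ 0  0  0  0  0  0  0  0]
 [ 0  0  0  0  0  0  0  0]
 [ 0  0  0  0  0  0  0  0]
 [ 0  0  0  0  0  0  0  0]
 [ 0  0  0  0  0  0  0  0]]
```

View pics/scene7.png

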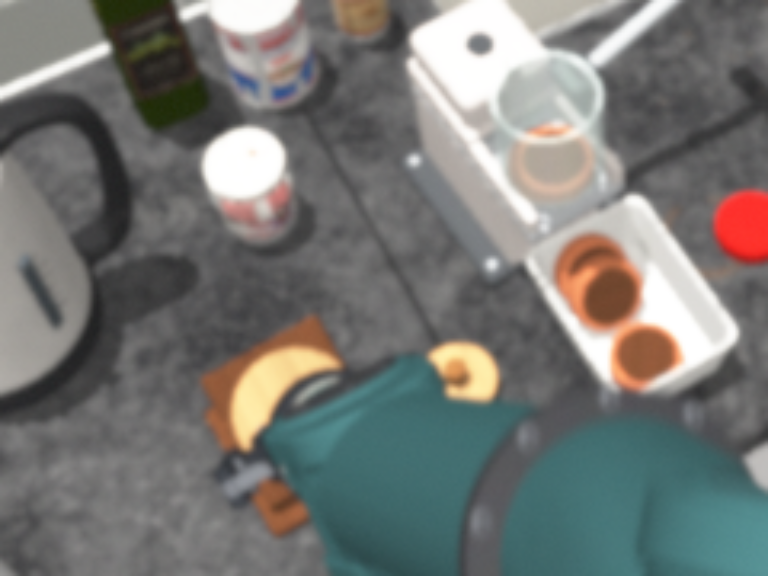

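The picture shows the gripper over the rest lid at (290,400), with the small lid at (465,372) and the hopper at (548,95). Joints 6 and 7 are at their limits. The visible tips also sit about 24 mm behind where the stated overhang puts them. I'll back out and turn the jaws half a turn, which gives the same grasp.

Request:
{"name": "move_arm", "arguments": {"moves": [1,-2,3,-0.01,0.122,0,2,-3,6,-0.02,0.244,0,3,-4,8,-0.03,0.366,0,4,-5,10,-0.039,0.488,0,5,-6,12,-0.049,0.608,0,5,-7,12,-0.049,0.608,0,5,-7,12,-0.049,0.608,0]}}

```text
time: 10.35
tcp_pos: [499.6, 264.7, 328.0]
tool_rot: [3.122, 0.111, -0.028]
wrist_force: [-0.3, -0.1, 0.2]
opening: 51.4
```

Request:
{"name": "move_arm", "arguments": {"moves": [0,0,0,0,0,0.145,0,0,0,0,0,0.29,0,0,0,0,0,0.435,0,0,0,0,0,0.58,0,0,0,0,0,0.725,0,0,0,0,0,0.87,0,0,0,0,0,1.015,0,0,0,0,0,1.16]}}

```text
time: 11.15
tcp_pos: [492.6, 267.8, 323.4]
tool_rot: [2.525, 1.815, -0.01]
wrist_force: [0.2, 0.0, -0.1]
opening: 51.1
```

Request:
{"name": "move_arm", "arguments": {"moves": [0,0,0,0,0,0.145,0,0,0,0,0,0.29,0,0,0,0,0,0.435,0,0,0,0,0,0.58,0,0,0,0,0,0.725,0,0,0,0,0,0.87,0,0,0,0,0,1.015,0,0,0,0,0,1.16]}}

```text
time: 11.95
tcp_pos: [492.6, 267.7, 323.4]
tool_rot: [1.118, 2.902, 0.02]
wrist_force: [-0.4, 0.0, -0.2]
opening: 51.0
```

Request:
{"name": "move_arm", "arguments": {"moves": [0,0,0,0,0,0.145,0,0,0,0,0,0.29,0,0,0,0,0,0.435,0,0,0,0,0,0.58,0,0,0,0,0,0.725,0,0,0,0,0,0.82,0,0,0,0,0,0.82]}}

```text
time: 12.65
tcp_pos: [492.8, 267.6, 323.4]
tool_rot: [-0.122, 3.114, 0.038]
wrist_force: [0.4, 0.1, -0.0]
opening: 51.2
```

```bash
cat > tip.py <<'E'
exec(open('lid.py').read())
def tip():
  for n_ in('scene','top'):
    p,d=snap(n_);c=cloud(n_,d);q=c[d>0]; L=(q-t)@R
    i=(abs(L[:,0])<40)&(abs(L[:,1])<62)&(L[:,2]>-52)&(L[:,2]<40)
    print(n_)
    for sgn in(-1,1):
        j=i&(L[:,1]*sgn>0); 
        if j.sum()>3: print(sgn,j.sum(),'med',np.median(L[j],0).round(1),'tipz p98',np.percentile(L[j,2],98).round(1),'x 5-95',np.percentile(L[j,0],[5,95]).round(1),'y',np.percentile(L[j,1],[5,95]).round(1))
tip()
E
python3 tip.py
```

```text
time 12.65 tcp [492.8 267.6 323.4] z [ 0.024  0.026 -0.999] y [-0.078  0.997  0.024] open 51.22517544576655 j [-0.18  0.3  -0.49  1.88  0.16  0.97  0.9 ] F [ 0.4  0.1 -0. ]
to grasp [   7.5   67.6 -233.4] along n -198.5 lateral [-106.    58.5  -70.8]
scene
-1 104 med [  6.8 -26.5 -30.9] tipz p98 -11.6 x 5-95 [-8.3 11. ] y [-37.1 -24.8]
1 83 med [  7.8  32.7 -32. ] tipz p98 -13.2 x 5-95 [ 0.9 11.3] y [26.5 39.8]
top
1 32 med [  9.1  26.3 -25.2] tipz p98 -10.0 x 5-95 [ 2.8 10.7] y [24.2 34.8]
```

The tips are centred laterally, at y of about ±25 and x of about +1, and stand about 11 mm behind the reported TCP at this opening. So I aim by the seen tips. Working out the tilted standoff.

```bash
cat > to.py <<'E'
import sys; exec(open('lid.py').read())
k=float(sys.argv[1]); z=-n; y=np.array([-n[1],n[0],0]);y/=np.linalg.norm(y); y*=np.sign(y@R[:,1]); x=np.cross(y,z)
D=np.c_[x,y,z]@R.T; print('shift cm',((C+k*n-t)/10).round(2),'rotvec',Ro.from_matrix(D).as_rotvec().round(3))
E
python3 to.py 80; python3 to.py 0 | tail -1
```

```text
time 12.75 tcp [492.5 268.  323.3] z [ 0.024  0.025 -0.999] y [-0.077  0.997  0.023] open 51.48130232176877 j [-0.19  0.3  -0.49  1.88  0.16  0.97  0.9 ] F [-0.4 -0.3 -0.6]
to grasp [   7.7   67.2 -233.3] along n -198.6 lateral [-105.8   58.   -70.7]
shift cm [ -2.55   6.45 -18.58] rotvec [ 0.024 -0.585 -0.004]
shift cm [  2.03   6.82 -25.13] rotvec [ 0.024 -0.585 -0.004]
```

Request:
{"name": "move_arm", "arguments": {"moves": [0,2,-2,0.004,-0.117,0,0,3.5,-5,0.01,-0.234,0,-1,5,-8,0.014,-0.351,0,-2,6,-11,0.019,-0.468,0,-2.5,6.4,-14.5,0.024,-0.585,0,-2.5,6.4,-18.5,0.024,-0.585,0,-2.5,6.4,-18.5,0.024,-0.585,0,-2.5,6.4,-18.5,0.024,-0.585,0]}}

```text
time: 13.55
tcp_pos: [482.8, 320.3, 171.8]
tool_rot: [-0.09, 2.547, -0.008]
wrist_force: [0.5, -0.2, -0.2]
opening: 51.1
```

```bash
python3 to.py 0; python3 tip.py|tail -7
```

```text
time 13.55 tcp [482.8 320.3 171.8] z [ 0.559  0.014 -0.829] y [-0.063  0.998 -0.026] open 51.117203191723874 j [-0.85  0.43 -0.06  2.32  1.6   0.47 -0.76] F [ 0.5 -0.2 -0.2]
to grasp [ 17.4  14.9 -81.8] along n -77.6 lateral [-27.   11.4 -18.2]
shift cm [ 3.    1.59 -9.98] rotvec [ 0.027 -0.016  0.018]
time 13.55 tcp [482.8 320.3 171.8] z [ 0.559  0.014 -0.829] y [-0.063  0.998 -0.026] open 51.117203191723874 j [-0.85  0.43 -0.06  2.32  1.6   0.47 -0.76] F [ 0.5 -0.2 -0.2]
to grasp [ 17.4  14.9 -81.8] along n -77.6 lateral [-27.   11.4 -18.2]
scene
top
-1 31 med [ -4.6 -33.  -28.3] tipz p98 -9.0 x 5-95 [-8.1 -1.5] y [-40.2 -26.6]
1 39 med [ -5.5  25.6 -25. ] tipz p98 -8.4 x 5-95 [-7.5  5. ] y [23.9 40.7]
```

Request:
{"name": "move_arm", "arguments": {"moves": [-1,0.6,-1.5,0.02,-0.01,0.01,-1.6,1.2,-3.4,0.027,-0.016,0.018,-1.6,1.2,-3.4,0.027,-0.016,0.018,-1.6,1.2,-3.4,0.027,-0.016,0.018,-1.6,1.2,-3.4,0.027,-0.016,0.018]}}

```text
time: 14.15
tcp_pos: [468.2, 331.6, 139.2]
tool_rot: [-0.101, 2.53, 0.029]
wrist_force: [0.2, -0.3, -0.1]
opening: 51.5
```

```bash
python3 to.py 0; python3 tip.py|tail -6
```

```text
time 14.15 tcp [468.2 331.6 139.2] z [ 0.571  0.044 -0.819] y [-0.079  0.997 -0.002] open 51.52839252562957 j [-0.85  0.5  -0.11  2.36  1.83  0.52 -1.04] F [ 0.2 -0.3 -0.1]
to grasp [ 32.1   3.6 -49.1] along n -58.7 lateral [-1.5  0.9 -1. ]
shift cm [ 4.46  0.46 -6.72] rotvec [ 0.002 -0.     0.001]
to grasp [ 32.1   3.6 -49.1] along n -58.7 lateral [-1.5  0.9 -1. ]
scene
1 10 med [-12.   31.5 -26.5] tipz p98 -11.4 x 5-95 [-13.1  -8.1] y [26.5 39. ]
top
-1 35 med [-10.5 -34.2 -28.4] tipz p98 -15.1 x 5-95 [-12.6  -1.5] y [-41.5 -28.2]
1 41 med [-10.6  25.1 -27.4] tipz p98 -9.1 x 5-95 [-12.7   1.1] y [23.4 34.9]
```

Request:
{"name": "move_arm", "arguments": {"moves": [1.1,0.1,-1.65,0,0,0,2.2,0.2,-3.3,0,0,0,3.0,0.3,-4.5,0,0,0,3.6,0.4,-5.4,0,0,0,4,0.4,-6,0,0,0,4.4,0.4,-6.6,0,0,0,4.4,0.4,-6.6,0,0,0]}}

```text
time: 14.95
tcp_pos: [511.1, 335.4, 71.3]
tool_rot: [-0.104, 2.532, 0.028]
wrist_force: [0.0, -0.2, -0.7]
opening: 51.4
```

```bash
python3 to.py 0; python3 - <<'E'
from h import *
p,d=snap('top'); cv2.imwrite('pics/t8.png',cv2.resize(p[190:300,90:250,::-1],None,fx=4.8,fy=4.8,interpolation=cv2.INTER_CUBIC))
E
```

```text
time 14.95 tcp [511.1 335.4  71.3] z [ 0.57   0.043 -0.821] y [-0.081  0.997 -0.003] open 51.39080519413123 j [-0.75  0.66 -0.16  2.31  2.06  0.58 -1.21] F [ 0.  -0.2 -0.7]
to grasp [-10.9  -0.2  18.7] along n 21.6 lateral [1.4 0.8 1.1]
shift cm [0.17 0.08 0.07] rotvec [ 0.004 -0.003 -0.001]
```

View pics/t8.png

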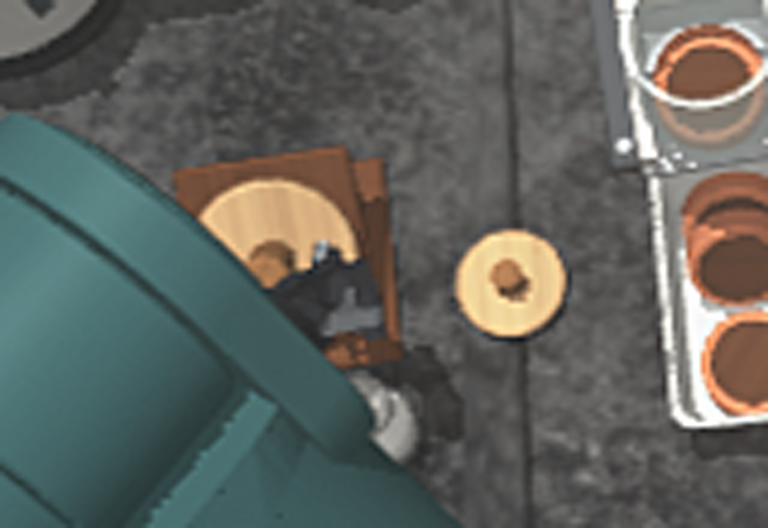

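There is no contact force. A finger stands to the right of the knob (finger at (322,253), knob at (270,262)), and the salt shaker at (385,415) looks clear. Closing.

Request:
{"name": "move_arm", "arguments": {"moves": [0,0,0,0,0,0,0,0,0,0,0,0,0,0,0,0,0,0,0,0,0,0,0,0,0,0,0,0,0,0], "jaw": 1, "grip_force": 50}}

```text
time: 15.5
tcp_pos: [510.3, 336.2, 72.2]
tool_rot: [-0.106, 2.531, 0.03]
wrist_force: [-3.2, 0.3, 6.2]
opening: 24.2
```

Request:
{"name": "move_arm", "arguments": {"moves": [-0.6,0,0.8,0,0,0,-1.1,-0.1,1.6,0,0,0,-1.7,-0.1,2.5,0,0,0,-2.3,-0.2,3.3,0,0,0,-3.4,-0.3,4.9,0,0,0,-3.4,-0.3,6.5,0,0,0,-3.4,-0.3,8,0,0,0]}}

```text
time: 16.2
tcp_pos: [475.5, 332.5, 152.6]
tool_rot: [-0.106, 2.532, 0.029]
wrist_force: [-0.0, 0.3, -1.8]
opening: 24.3
```

```bash
python3 to.py 0|head -1
```

```text
time 16.2 tcp [475.5 332.5 152.6] z [ 0.569  0.045 -0.821] y [-0.083  0.997 -0.003] open 24.269428702425202 j [-0.86  0.47 -0.08  2.34  1.77  0.49 -0.96] F [-0.   0.3 -1.8]
```

The knob is held at 24.3 mm and the lid is free of the rest. Raising and levelling.

Request:
{"name": "move_arm", "arguments": {"moves": [0,0,3,0,0,0,0,-1,6,-0.008,0.1,0,0.5,-2,9,-0.016,0.2,0,1,-3,12,-0.024,0.3,0,1.5,-4,14,-0.032,0.4,0,2,-5,15,-0.04,0.5,0,2.5,-6,15,-0.048,0.606,0,2.5,-7,15,-0.048,0.606,0]}}

```text
time: 17.0
tcp_pos: [500.7, 265.2, 299.8]
tool_rot: [-0.096, 2.953, -0.048]
wrist_force: [1.2, 0.5, -2.0]
opening: 24.4
```

Request:
{"name": "move_arm", "arguments": {"moves": [0,0,0,0,0,0,0,0,0,0,0,0]}}

```text
time: 17.2
tcp_pos: [502.6, 263.0, 297.8]
tool_rot: [-0.085, 2.949, -0.053]
wrist_force: [-0.1, -0.2, -1.3]
opening: 24.3
```

```bash
python3 to.py 0|head -1
```

```text
time 17.2 tcp [502.6 263.  297.8] z [ 0.191 -0.03  -0.981] y [-0.054  0.998 -0.041] open 24.293696786846755 j [-0.39  0.27 -0.3   1.99  0.32  0.79  0.74] F [-0.1 -0.2 -1.3]
```

Request:
{"name": "move_arm", "arguments": {"moves": [0.5,-1.5,0,0.01,0.06,0,1,-3,0,0.02,0.12,0,2,-5,0,0.03,0.193,0,2.7,-7,0,0.03,0.193,0,2.7,-8,0,0.03,0.193,0,2.7,-8,0,0.03,0.193,0,2.7,-8,0,0.03,0.193,0,2.7,-8,0,0.03,0.193,0]}}

```text
time: 18.0
tcp_pos: [528.2, 186.3, 297.6]
tool_rot: [0.101, -3.137, -0.001]
wrist_force: [0.1, 0.3, -0.8]
opening: 24.5
```

```bash
cat > held.py <<'E'
exec(open('lid.py').read().split('n=np')[0])
def fit(P,th=2.5):
    rng=np.random.default_rng(0);best=None
    for _ in range(400):
        q=P[rng.choice(len(P),3,False)];nn=np.cross(q[1]-q[0],q[2]-q[0]);L=np.linalg.norm(nn)
        if L<100: continue
        nn/=L
        if abs(nn[2])<.8: continue
        i=abs((P-q[0])@nn)<th
        if best is None or i.sum()>best.sum(): best=i
    Q=P[best];_,_,V=np.linalg.svd(Q-Q.mean(0),full_matrices=False);nn=V[2]*np.sign(V[2,2])
    e=(V[:2]@(Q-Q.mean(0)).T).T.astype(np.float32);(a,b),r=cv2.minEnclosingCircle(e)
    return len(Q),nn,Q.mean(0)+np.array([a,b])@V[:2],r
def held(save=None,ctr=None,zr=(-25,12)):
  for n_ in('scene','top'):
    p,d=snap(n_);c=cloud(n_,d);h=cv2.cvtColor(p,cv2.COLOR_RGB2HSV)
    o=t if ctr is None else np.array(ctr)
    m=(cv2.inRange(h,(8,50,90),(28,200,255))>0)&(d>0)&(np.hypot(c[...,0]-o[0],c[...,1]-o[1])<60)&(c[...,2]-o[2]>zr[0])&(c[...,2]-o[2]<zr[1])
    P=c[m]; print(n_,len(P))
    if len(P)>20:
        k,nn,cc,r=fit(P); print('  plane',k,nn.round(3),'ctr',cc.round(1),'r',round(r,1),'top z',np.median(P[:,2]).round(1))
    if save: cv2.imwrite(f'pics/{n_}{save}.png',cv2.resize(p[100:310,120:400,::-1],None,fx=2.8,fy=2.8))
E
python3 -c "
from held import *
held()"
```

```text
time 18.0 tcp [528.2 186.3 297.6] z [-0.003  0.001 -1.   ] y [-0.065  0.998  0.001] open 24.482408916892165 j [-0.17  0.32 -0.32  1.9   0.12  0.94  1.09] F [ 0.1  0.3 -0.8]
scene 794
  plane 625 [0.001 0.002 1.   ] ctr [526.9 186.8 296. ] r 45.7 top z 296.1
top 316
  plane 230 [-0.074  0.046  0.996] ctr [508.9 202.7 296.2] r 35.5 top z 296.2
```

The lid is level in the grip: plane normal (0,0,1), r 45.7, centre 1.3 mm from the TCP. Moving above the rim.

Request:
{"name": "move_arm", "arguments": {"moves": [1.5,-3,0,0,0,0,3,-6.5,0,0,0,0,4.3,-9.4,0,0,0,0,4.3,-9.4,-2,0,0,0,4.3,-9.4,-3.5,0,0,0,4.3,-9.4,-3.5,0,0,0,4.3,-9.4,-3.5,0,0,0]}}

```text
time: 18.8
tcp_pos: [572.5, 91.0, 262.7]
tool_rot: [0.097, -3.138, -0.001]
wrist_force: [1.3, -0.3, 0.1]
opening: 24.1
```

```bash
python3 -c "
from held import *
held('9')"
```

```text
time 18.8 tcp [572.5  91.  262.7] z [-0.003  0.    -1.   ] y [-0.062  0.998  0.001] open 24.083384825074713 j [-0.03  0.38 -0.28  1.9   0.13  0.89  1.27] F [ 1.3 -0.3  0.1]
scene 690
  plane 520 [-0.    -0.006  1.   ] ctr [571.6  91.8 261. ] r 45.3 top z 261.3
top 413
  plane 269 [-0.004 -0.033  0.999] ctr [554.7  99.8 262.2] r 38.4 top z 261.9
```

Request:
{"name": "move_arm", "arguments": {"moves": [-0.15,0,-0.8,0,0,0,-0.15,0,-1.4,0,0,0,-0.15,0,-2,0,0,0,-0.15,0,-2.5,0,0,0,-0.15,0,-2.9,0,0,0,-0.15,0,-3.2,0,0,0,-0.15,0,-3.2,0,0,0]}}

```text
time: 19.6
tcp_pos: [571.2, 90.2, 230.4]
tool_rot: [0.095, -3.138, -0.0]
wrist_force: [0.2, 0.4, -1.0]
opening: 24.2
```

Request:
{"name": "move_arm", "arguments": {"moves": [0,0,-0.1,0,0,0,0,0,-0.2,0,0,0,0,0,-0.2,0,0,0]}}

```text
time: 19.9
tcp_pos: [571.4, 90.3, 230.0]
tool_rot: [0.095, -3.139, -0.0]
wrist_force: [-3.0, -1.1, 7.5]
opening: 24.3
```

```bash
python3 -c "
from held import *
held()"
```

```text
time 19.9 tcp [571.4  90.3 230. ] z [-0.001  0.    -1.   ] y [-0.061  0.998  0.   ] open 24.286802951564308 j [-0.03  0.41 -0.27  1.93  0.15  0.82  1.25] F [-3.  -1.1  7.5]
scene 668
  plane 448 [ 0.033 -0.01   0.999] ctr [571.9  90.5 228.2] r 46.2 top z 228.5
top 430
  plane 286 [ 0.011 -0.007  1.   ] ctr [555.9  96.1 228.8] r 39.7 top z 228.8
```

Contact: underside at about 220.5, level, within about 2.5 mm of the rim centre. I'll nudge slightly toward the centre and release.

Request:
{"name": "move_arm", "arguments": {"moves": [-0.1,0.1,0.1,0,0,0,-0.15,0.15,0.1,0,0,0,-0.15,0.15,0,0,0,0,-0.15,0.15,0,0,0,0]}}

```text
time: 20.4
tcp_pos: [570.1, 91.6, 230.0]
tool_rot: [0.095, -3.139, 0.0]
wrist_force: [-2.8, -0.8, 9.1]
opening: 24.5
```

Request:
{"name": "move_arm", "arguments": {"moves": [0,0,0.1,0,0,0,0,0,0.1,0,0,0,0,0,0.1,0,0,0,0,0,0.1,0,0,0,0,0,0.1,0,0,0], "jaw": 0.4}}

```text
time: 20.9
tcp_pos: [569.4, 91.7, 229.3]
tool_rot: [0.096, -3.137, -0.0]
wrist_force: [-0.2, -0.7, -0.3]
opening: 51.5
```

Request:
{"name": "move_arm", "arguments": {"moves": [0,0,1,0,0,0,0,0,2.5,0,0,0,0,0,5,0,0,0,-1,0,9,0,0,0,-4,2,12,0,0,0,-8,4,13,0,0,0,-12,6,13,0,0,0,-13,8,13,0,0,0]}}

```text
time: 21.7
tcp_pos: [435.3, 172.5, 360.8]
tool_rot: [0.099, -3.138, 0.001]
wrist_force: [-0.0, -0.4, 0.5]
opening: 51.3
```

```bash
python3 -c "
from held import *
held('10',(570,92,230),(-6,3))
from lev import *
lev()"
```

```text
time 21.7 tcp [435.3 172.5 360.8] z [-0.002 -0.001 -1.   ] y [-0.063  0.998 -0.001] open 51.27124622255782 j [-0.14  0.13 -0.37  1.99  0.05  1.04  1.1 ] F [-0.  -0.4  0.5]
scene 174
  plane 135 [0.007 0.021 1.   ] ctr [553.9  94.6 228.8] r 36.2 top z 228.6
top 869
  plane 634 [ 0.02 -0.    1.  ] ctr [570.3  90.2 228.3] r 45.5 top z 228.6
rod n 173 lever -0.001
copper near dish 1103 [489.  89.  57.] -0.0
21.85 [439.  173.  360.6] [ 1.5 -0.3  0.2]
```

View pics/scene10.png

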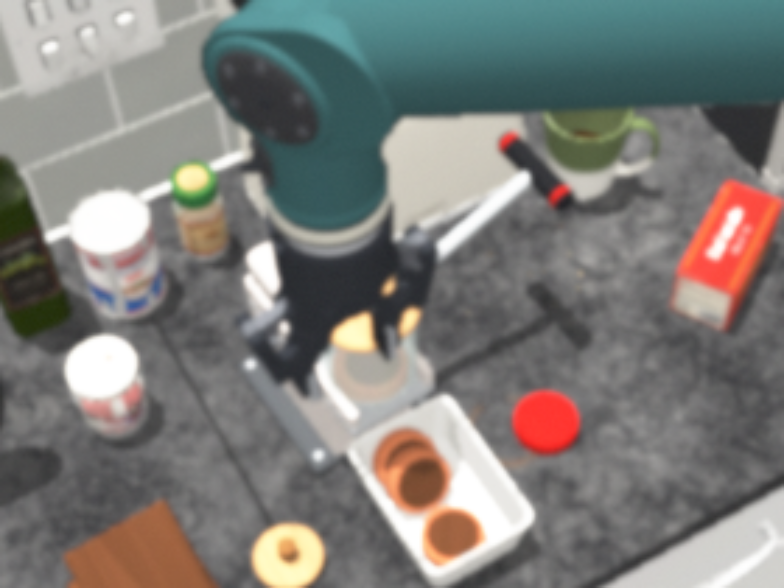

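The lid sits on the hopper at about (375,330), with three discs in the dish, the lever up and the robot clear. In the top view the lid centre (570.3, 90.2) matches the rim (570.2, 90.1). I'll let the arm settle and hand in.

Request:
{"name": "move_arm", "arguments": {"moves": [0,0,0,0,0,0,0,0,0,0,0,0,0,0,0,0,0,0,0,0,0,0,0,0]}}

```text
time: 22.25
tcp_pos: [440.1, 171.0, 359.3]
tool_rot: [0.093, -3.137, -0.0]
wrist_force: [0.5, -0.8, -0.1]
opening: 51.0
```

```bash
python3 -c "
from h import *
print(order.sign_off())"
```

```text
the job is handed in; nothing more can be done
None
```

I pumped the lever through three full strokes, set the large lid on the hopper, and handed the job in at about 22 s. No verdict was reported.

- **Strokes:** the lever read about 0.75 rad at the bottom each time and within 0.005 rad of 0 at the top. The first stroke stopped at about 0.60 rad and needed a further press before it reached the stop.
- **Discs:** three lie in the dish. By image, two remained in the tube after the third stroke.
- **Lid:** it was released level. The top view puts it within about 1 mm of the rim centre, at the right height (flange top about 228.5 mm), with about 0.02 rad of tilt.
- **Other things:** nothing besides the discs, lever and lid looked displaced in the pictures, but I did not measure the dish or the bystanders again at the end.

Two checks disagreed:
- **Fingertips:** they measured about 24 mm shorter than the stated overhang, both in the depth images and from how far the arm pressed, so I aimed by the seen tips.
- **Last scene-camera fit of the lid:** its centre was off because the gripper blocked part of the view, so I relied on the unblocked top view.

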